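# Hold the tensioner bolt at its mark for the lock nut

## Task

Take the black protective cap off the bolt head that sits down between the two upright plates of the tensioner unit and leave it in the round parts dish. Then reach down between the plates, grip the bare hex head between the fingers and turn it anticlockwise (seen from above) against its spring until the pointer under it lines up with the rib of the index clip. Finish while still holding the head there, so that it cannot spring back while a mate tightens the backing nut underneath; leave the dish where it stands and do not disturb the other things on the bench.

Things in the scene. Friction and masses are not known exactly. Their poses are not given: they have to be found in the camera images.
- tensioner: tensioner unit fixed to the bench: base plate 170 (x) by 215 mm (y, from -78 to +138), on it two grey upright plates, 6 mm thick, 96 mm long in y, tops 121 mm above the bench, 64 mm apart inside (the gap, open above and at its y ends). Origin: on the bolt's vertical axis at bench height; x from the plate nearer the robot to the rear one, y along the gap to the scale, z up
- web_top (a point): on the bolt's axis, top of the level web between the plates, 72 mm above the bench. Below it: spring housing, idler arm (towards the unit's +y), backing nut and a ring spanner on the nut that stands out 245 mm roughly towards the unit's -y, 28 to 36 mm above the bench; all fixed
- bolt (a joint): angle of the bolt about its vertical axis, rad: 0 at rest (a spring holds it on its stop), grows anticlockwise seen from above, at most 1.05. At rest the pointer stands 1.117 rad anticlockwise of the unit's x axis (0.454 short of its y axis). Spring torque 0.045 N m at rest, plus 0.18 N m per rad; let go, it springs back
- bolt_head (a point): dark steel hexagon head, 24 mm across flats, 20 mm high (75 to 95 mm above the bench, its top 26 mm below the plates' tops); under the cap at the start. This point: centre of its underside. Its x axis is the pointer's direction; two flats face along +x and -x. It stands on a 43 mm washer that bears the pointer and turns with it; fingers can go down to just above the washer's top, 75 mm
- pointer_tip (a point): tip of the pointer, a flat steel finger 3 mm thick on the washer under the head, 61 mm from the bolt's axis, top 75 mm above the bench
- index_clip: small fixed aluminium clip on the web's graduated arc beside the pointer's path, 64 to 80 mm from the bolt's axis, up to 80 mm above the bench. Origin: on the bolt's axis at the web's top; x axis along its rib. Lined up when the x axes of bolt_head and index_clip agree. It stands 0.3 to 0.9 rad anticlockwise of the pointer's rest position
- index_mark (a point): inner end of the index clip's rib, 64 mm from the bolt's axis
- cap: black plastic cap loose over the bolt head, round, 38 mm across, 26 mm high, open below, 20 g; its rim rests on the washer, 75 to 101 mm above the bench. Origin: centre of its lower rim; z up through its closed top
- dish: round grey metal parts dish with some small screws in it, 131 mm across, 28 mm high, inner floor about 5 mm above the bench, loose (0.26 kg). Origin: centre of its underside
- pliers: pliers with red handles lying on the bench, 176 mm long; not to be disturbed. Origin: centre of the underside
- hex_key: dark hex key lying on the bench, 114 mm long; not to be disturbed. Origin: centre of the underside
- disc_case: small grey cardboard box with a yellow label, 72x92x36 mm, standing at the right; not to be disturbed. Origin: centre of the underside
Things that resemble listed ones, but are neither listed nor needed, are in the scene too. Leave any pink or turquoise look-alike of the cap alone.

How it is judged (in metres and radians):
On the way:
1. the cap is off the head and lies in the dish, let go (horizontal distance between cap and dish below 0.06 m and z of cap in the frame of dish below 0.045 m and contact force between the fingers and cap below 0.1 N and linear speed of cap below 0.05 m/s and value of joint bolt below 0.1 rad), for 0.2 s.
At the end, for the whole second after the job is handed in: The bolt's pointer is within 0.12 rad (7 degrees) of the index clip's rib and still, the fingers grip the hex head (more than 8 N, centred on it within 15 mm), and the cap lies in the dish (within 60 mm of its centre) (angle between the x axis of bolt_head and the x axis of index_clip, either way round below 0.12 rad and value of joint bolt above 0.18 rad and velocity of joint bolt between -0.05 and 0.05 rad/s and contact force between the fingers and bolt above 8 N and horizontal distance between the grasp point and bolt_head below 0.015 m and horizontal distance between cap and dish below 0.06 m and z of cap in the frame of dish below 0.045 m and linear speed of cap below 0.05 m/s); the arm keeps its last pose, push and grip.
It fails at once if the dish is pushed away (more than 40 mm) (distance of dish from where it was at the start of the episode above 0.04 m).
It fails at once if a bystander is disturbed (more than 30 mm) (distance of any of pliers, hex_key, disc_case from where it was at the start of the episode above 0.03 m).
It also fails if it takes over 51 s, if anything falls off the work surface, if the arm or the gripper's body presses on something with over 40 N, if the wrist force passes 120 N, or if a joint passes its speed limit or range.

## Robot

A 6-joint arm with a two-finger parallel gripper is mounted at the origin on a cart in front of the work surface, level with it; the furniture and walls round the work are solid. World frame = base frame: x ahead of the robot, y to its left, z up, the work surface at z = 0. Lengths are in mm, angles in rad, forces in N, time in s.
With the tool pointing down it reaches from about 300 to 825 mm from the base axis. Payload 5.4 kg.
Tool frame: the origin (TCP) lies midway between the tips of the shut fingers; the grasp point (between the pads) lies 19 mm behind it; z points along the fingers, y is the line along which they close (so a half turn about z gives the same grasp; the last joint's range is limited). The gripper opens to 92 mm and grips with 3 to 60 N. Pads are 20 mm wide; open, the fingers measure 128 mm over their backs; the gripper's body (75 mm by 189 mm) begins 69 mm behind the grasp point.
Start: joints at [-1.345, 0.158, 1.597, -0, 1.386, -0.21], TCP at [242.703, -521.249, 186.701] pointing down, gripper open.
Joint ranges: [-2.91, 2.91], [-0.94, 2.29], [0.18, 2.7], [-1.29, 4.43], [0.17, 2.64], [-3, 3]. Speed limits (rad/s): [2.57, 2.57, 3.14, 3.14, 3.14, 3.14].

## Interface

Orientations are given as a rotation vector (axis times angle).
In Python, from station import r gives the robot as it stands.
- The arm moves only by the shell command python3 -m inch 'ROWS'. ROWS is a JSON object of lists of equal length, an entry for each row: "claw": the opening, from 0 (shut) to 1 (fully open); "slide": the shift along the world's x, y, z in units of 30 mm (1.0 is 30 mm), a list of three; "turn": the turn about the world's z in units of 8 degrees (1.0 is 8 degrees). In form: {"claw": [claw, ...], "slide": [[tx, ty, tz], ...], "turn": [turn, ...]}. A call has 1 to 10 rows; each row shifts and turns the commanded pose from where the row before left it; what a row does not reach is not made up. A row lasts 1/10 s, in which the tool goes at most 50 mm and 8.59 degrees, less where a joint would pass 70% of its speed; a pose out of reach is approached as far as the arm can. A call is refused whole if a number of a shift passes 1 or a number of a turn 1, either way. A call with a gripper value outside its range is refused whole. The fingers move at their own pace and stop on an object; the grip force is fixed at half the most. Time passes only in rows, so rows that do not move let the fingers close. It gives the time, the measured TCP pose, the force, the opening and the grip force at its end, in the units of the state.
- r.get_state(): the state, without advancing time (a new reading comes with each control period).
- r.read_camera(name): name is "scene" or "top" or "wrist"; returns the picture (480x640x3 uint8, blue, green, red); there is no depth.
- r.get_calibration(name): a dict with "fov_y" (degrees; the focal length in pixels is half the picture's height over the tangent of half this angle, whatever the lens; pixels are square), "cx", "cy" (the principal point, pixels), "distortion" ([k1, k2, p1, p2, k3] as OpenCV has them; the pictures are not rectified), "rvec" (rotation vector, rad) and "tvec" (3), from world to camera coordinates, as OpenCV has them. Camera axes: x right, y down, z forward; pixel columns grow to the right and rows downward; lengths in mm; the calibration is good to about 2 mm. A picture is of the moment at which its call begins: read the wrist's pose just before it. get_calibration takes no time and is no camera call; for the wrist camera it gives the pose at the moment of the call.
- r.job_done(): hands the job in; it is judged then, once.
The state is a dict: "t": time; "joint_positions": joint angles; "joint_vel": joint speeds; "joint_torque": joint torques, N m; "position": TCP position; "eef_rot": TCP orientation; "ft_force": force on the tool from outside, world axes, zero at the start; "ft_torque": the same for the moment, N m; "width": finger opening in mm; "grip_force": force on a finger pad.
Only numpy, scipy, OpenCV 4.12 (cv2) and the standard library are available. Lean on these libraries where they do the work, as an engineer would, in place of code of your own. Each camera call takes 0.05 s, during which the arm holds its last target. There are 200 camera calls.

## Working session

There is one attempt and no reset: what is moved stays moved. The work goes in short steps, Python scripts to look and compute and a shell command to move; the robot and the scene stay as the last step left them, time stands still between calls to the robot, and variables do not carry over. Pictures are saved under pics/ and viewed, at most 10 in all, crops included, and the job is handed in when it is done.

```bash
mkdir -p pics
python3 - <<'E'
from station import r
import cv2,numpy as np
s=r.get_state();print(s)
for n in("scene","top"):
    cv2.imwrite(f"pics/{n}0.png",r.read_camera(n)); print(n,r.get_calibration(n))
E
```

```text
{'t': 0.0, 'joint_positions': array([-1.34509029e+00,  1.59088750e-01,  1.59823143e+00,  1.03691387e-05,
        1.38620312e+00, -2.10102092e-01]), 'joint_vel': array([-8.67242019e-04, -7.45260000e-05, -1.81454165e-03, -6.16283503e-04,
        8.98158107e-04, -1.43123793e-03]), 'joint_torque': array([ 2.61252865e-05, -3.85575771e+01, -3.22109449e+01,  7.00138905e-02,
        3.79677583e-02, -1.43213001e-04]), 'position': array([ 242.55841055, -520.57871171,  185.6970827 ]), 'eef_rot': array([-3.06541811e+00, -6.78740891e-01,  7.64801268e-06]), 'ft_force': array([ 0.71042478, -0.90887424, -0.06299895]), 'ft_torque': array([ 0.01136966, -0.04204901,  0.00383333]), 'grip_force': 0.0, 'width': 91.97355829113583}
scene {'fov_y': 43.69776955069685, 'cx': 318.5296471982143, 'cy': 242.4856414347878, 'distortion': array([-0.03826781,  0.        ,  0.        ,  0.        ,  0.        ]), 'rvec': array([ 2.35303852, -0.76622919,  0.25121081]), 'tvec': array([-472.00964811,  244.36847384, 1353.11035277])}
top {'fov_y': 47.73306256096514, 'cx': 319.1313111917676, 'cy': 239.21834551409341, 'distortion': array([-0.11576722,  0.        ,  0.        ,  0.        ,  0.        ]), 'rvec': array([ 2.17402932, -2.13522835,  0.1228784 ]), 'tvec': array([ -61.74008649,  519.03340941, 1352.75791763])}
```

View pics/top0.png

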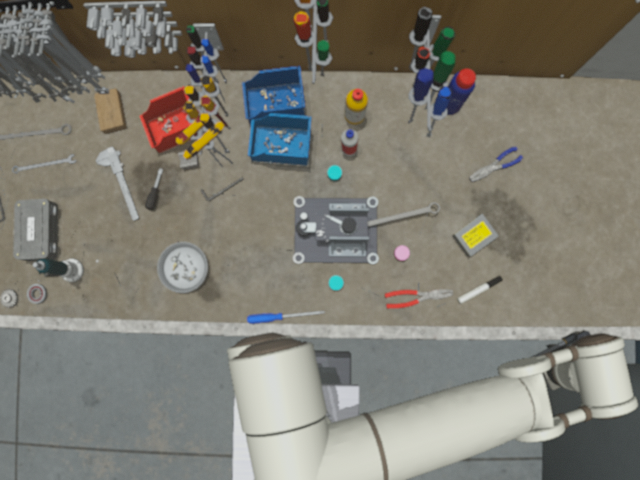

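View pics/scene0.png

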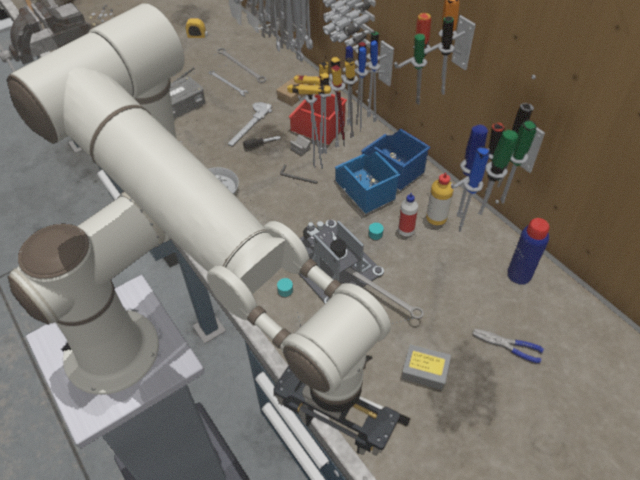

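The top view shows the black cap at about (348,226), between the plates of the tensioner. The dish is at (183,268) and the spanner points right. Cap candidates are black (348,226), turquoise (335,173) and (336,283), and pink (402,253). Only the black one, inside the unit, fits the description. I'll confirm it in an enlarged crop and measure.

```bash
cat > h.py <<'E'
from station import r
import cv2,numpy as np
def K(c,shape=(480,640)):
    f=shape[0]/2/np.tan(np.radians(c["fov_y"])/2)
    return np.array([[f,0,c["cx"]],[0,f,c["cy"]],[0,0,1]])
def ray(c,uv,z):
    p=cv2.undistortPoints(np.array([[uv]],float),K(c),np.array(c["distortion"]))[0,0]
    R=cv2.Rodrigues(np.array(c["rvec"]))[0];o=-R.T@c["tvec"];d=R.T@[p[0],p[1],1]
    return o+d*(z-o[2])/d[2]
def proj(c,P):
    return cv2.projectPoints(np.array(P,float).reshape(-1,1,3),np.array(c["rvec"]),np.array(c["tvec"]),K(c),np.array(c["distortion"]))[0][:,0]
E
python3 - <<'E'
from h import *
c=r.get_calibration("top")
for n,uv,z in [("cap",(348,226),101),("dish",(183,267),20),("bl",(299,202),10),("br",(372.5,202),10),("fl",(299,258),10),("fr",(372.5,258),10),("ringtip",(435,210),32)]:
    print(n,ray(c,uv,z).round(1))
im=cv2.imread("pics/top0.png")[180:280,280:390]
cv2.imwrite("pics/crop1.png",cv2.resize(im,None,fx=6,fy=6,interpolation=cv2.INTER_CUBIC)[:600,:])
E
```

```text
cap [ 545.1 -122.6  101. ]
dish [443.  297.8  20. ]
bl [619.9   2.3  10. ]
br [ 623.2 -190.    10. ]
fl [472.9  -1.1  10. ]
fr [ 476.3 -190.9   10. ]
ringtip [ 601.2 -349.7   32. ]
```

View pics/crop1.png

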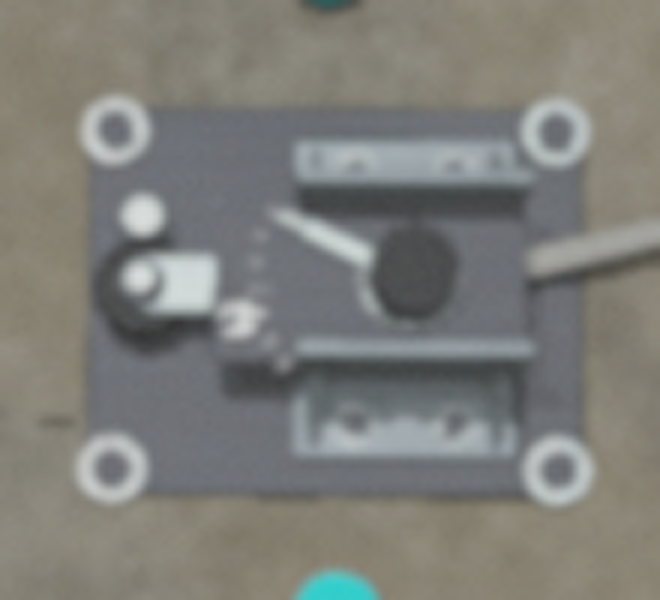

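The crop confirms the black cap on the washer with the pointer. The pointer tip is at crop (275,212) and the clip at (240,318), so the unit is nearly aligned with the world axes (yaw about 0.02). I'll move above it.

```bash
python3 -m inch '{"claw":[1,1,1,1,1,1,1,1,1,1],"slide":[[0,1,1],[0,1,1],[1,1,0.5],[1,1,0.5],[1,1,0.4],[1,1,0.3],[1,1,0.3],[1,1,0],[1,1,0],[1,1,0]],"turn":[-0.5,-0.5,-0.5,-0.5,-0.5,-0.5,0,0,0,0]}'
python3 -m inch '{"claw":[1,1,1,1,1],"slide":[[1,1,0],[0.8,1,0],[0,1,0],[0,0.2,0],[0,0,0]],"turn":[0,0,0,0,0]}'
python3 - <<'E'
from h import *
s=r.get_state();print(s["t"],s["position"],s["eef_rot"],s["joint_positions"].round(2))
np.save("c1.npy",r.get_calibration("wrist"),allow_pickle=True)
cv2.imwrite("pics/w1.png",r.read_camera("wrist"))
c=np.load("c1.npy",allow_pickle=True).item(); print(c)
print(proj(c,[[545,-123,101],[548,-125,101]]))
E
```

```text
t: 1.1
position: [483.6, -219.7, 306.4]
eef_rot: [-3.141, -0.027, 0.001]
ft_force: [0.8, -0.8, -0.1]
width: 92.2
grip_force: 0.0
t: 1.6
position: [536.5, -124.7, 306.5]
eef_rot: [3.141, 0.029, -0.001]
ft_force: [0.1, -0.3, -0.8]
width: 91.6
grip_force: 0.0
1.6 [ 536.54287917 -124.7486266   306.47295096] [ 3.14126526e+00  2.90651609e-02 -7.71634421e-04] [-0.45  0.04  1.49 -0.    1.61  1.1 ]
{'fov_y': 70.13963497220097, 'cx': 324.98309457999017, 'cy': 237.34808210639304, 'distortion': array([-0.05798069,  0.        ,  0.        ,  0.        ,  0.        ]), 'rvec': array([-2.09607542,  2.05567279,  0.27929715]), 'tvec': array([-134.96798702,  452.96205425,  648.7812602 ])}
[[323.81284926 201.27939015]
 [325.54262191 198.81131617]]
```

View pics/w1.png

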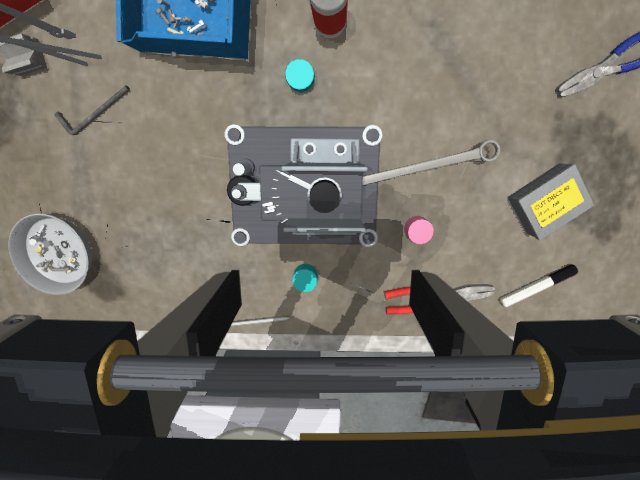

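The wrist view shows the unit with the cap at about (324,195), the pointer tip at about (278,172) and the clip at about (268,208). The dish is at (55,253). I'll enlarge to measure.

Run:
```python
from h import *
c=np.load("c1.npy",allow_pickle=True).item()
im=cv2.imread("pics/w1.png")
cv2.imwrite("pics/w1c.png",cv2.resize(im[120:250,220:390],None,fx=4.6,fy=4.6,interpolation=cv2.INTER_CUBIC))
for n,uv,z in [("bl",(234.5,135),9),("br",(372,135),9),("fl",(240,238),9),("fr",(368,238),9),("dish",(49,254),28)]: print(n,ray(c,uv,z).round(1))
```

```text
bl [621.3   3.9   9. ]
br [ 624.6 -188.5    9. ]
fl [471.5   2.5   9. ]
fr [ 475.3 -190.5    9. ]
dish [445.6 296.   28. ]
```

View pics/w1c.png

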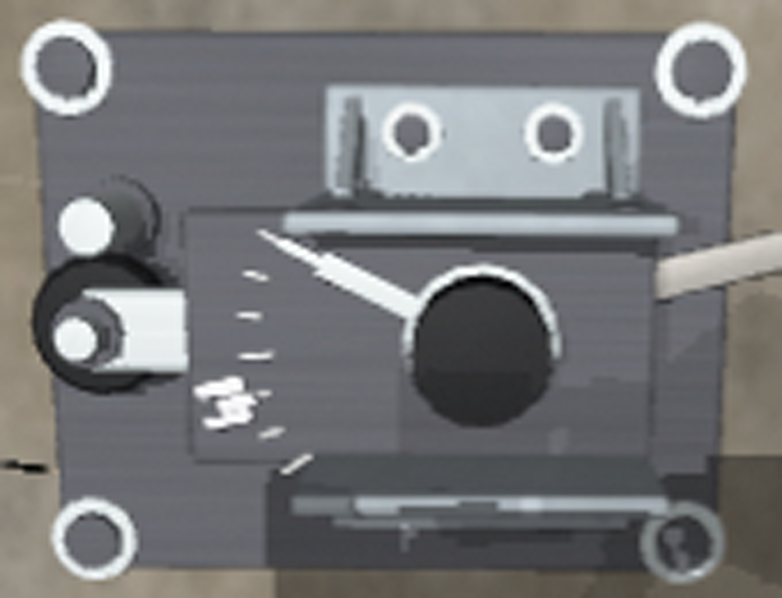

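Run:
```python
from h import *
c=np.load("c1.npy",allow_pickle=True).item()
R=cv2.Rodrigues(c["rvec"])[0];print("cam",-R.T@c["tvec"])
B=np.array([548.7,-123,0])
print("captop crop",(proj(c,[B+[0,0,101],B+[0,0,75],B+[0,19,101],B+[0,-19,101],B+[-19,0,101],B+[19,0,101],B+[-19,0,75]])-[220,120])*4.6)
def a(cr,z):
    p=ray(c,(220+cr[0]/4.6,120+cr[1]/4.6),z)-B; print(cr,p[:2].round(1),np.hypot(*p[:2]).round(1),np.arctan2(p[1],p[0]).round(3))
a((260,232),75)
for cr in [(227,402),(205,395),(250,402),(268,393),(233,390),(233,412)]: a(cr,79)
a((255,275),72);a((256,355),72);a((270,433),72)
print("pointer expected",1.117+0.018)
```

```text
cam [ 612.128886   -123.10597873  504.43160946]
captop crop [[477.80542648 359.69259967]
 [478.1081094  344.89454336]
 [404.22545504 358.29671525]
 [551.35563829 361.13372362]
 [476.45142339 431.89423313]
 [479.19326079 285.8026437 ]
 [476.82844186 413.09300341]]
(260, 232) [29.5 59.4] 66.3 1.109
(227, 402) [-16.4  68.6] 70.6 1.806
(205, 395) [-14.6  74.7] 76.1 1.764
(250, 402) [-16.3  62.3] 64.4 1.827
(268, 393) [-13.7  57.3] 58.9 1.806
(233, 390) [-13.1  66.9] 68.2 1.763
(233, 412) [-19.2  67.1] 69.7 1.849
(255, 275) [17.6 61.3] 63.8 1.291
(256, 355) [-4.4 61.4] 61.6 1.642
(270, 433) [-26.3  57.9] 63.6 1.998
pointer expected 1.135
```

Fused estimate: the bolt axis is at about (549.5,-124.3), unit yaw is about 0.018, the clip is at about 1.81 rad and the pointer rests at 1.135. That means turning about 0.67 rad, which is in range. Now I'll descend on the cap with the fingers closing along the gap.

```bash
python3 -m inch '{"claw":[0.65,0.65,0.65,0.65,0.65,0.65,0.65,0.65,0.65,0.65],"slide":[[0.43,0,-1],[0,0,-1],[0,0,-1],[0,0,-1],[0,0,-1],[0,0,-1],[0,0,-0.7],[0,0,-0.5],[0,0,-0.3],[0,0,0]],"turn":[0,0,0,0,0,0,0,0,0,0]}'
python3 -m inch '{"claw":[0.3,0.3,0.3,0.3,0.3,0.3,0.3,0.3],"slide":[[0,0,0],[0,0,0],[0,0,0],[0,0,0],[0,0,0],[0,0,0],[0,0,0],[0,0,0]],"turn":[0,0,0,0,0,0,0,0]}'
```

```text
t: 2.65
position: [548.9, -125.7, 80.8]
eef_rot: [-3.141, -0.025, 0.002]
ft_force: [0.7, 0.3, 0.3]
width: 59.7
grip_force: 0.0
t: 3.45
position: [549.6, -125.2, 81.7]
eef_rot: [-3.141, -0.027, 0.0]
ft_force: [0.6, -0.9, 1.0]
width: 27.5
grip_force: 0.0
```

The fingers reached 27.5 mm with no grip, so the cap isn't between them. I'll look before doing anything else.

Run:
```python
from h import *
im=r.read_camera("wrist"); sc=r.read_camera("scene"); tp=r.read_camera("top")
c=r.get_calibration("scene"); u,v=proj(c,[[549,-124,90]])[0].astype(int); print(u,v)
def z(i,u,v,k,w,h): 
    u=int(np.clip(u,w//2,640-w//2));v=int(np.clip(v,h//2,480-h//2))
    return cv2.resize(i[v-h//2:v+h//2,u-w//2:u+w//2],(400,300),interpolation=cv2.INTER_CUBIC)
ct=r.get_calibration("top");a=proj(ct,[[549,-124,90]])[0].astype(int)
top=np.hstack([z(sc,u,v,0,160,120),z(tp,a[0],a[1],0,120,90)])
bot=np.hstack([z(im,320,240,0,640,480),z(im,320,190,0,240,180)])
cv2.imwrite("pics/m2.png",np.vstack([top,bot]))
```

```text
337 247
```

View pics/m2.png

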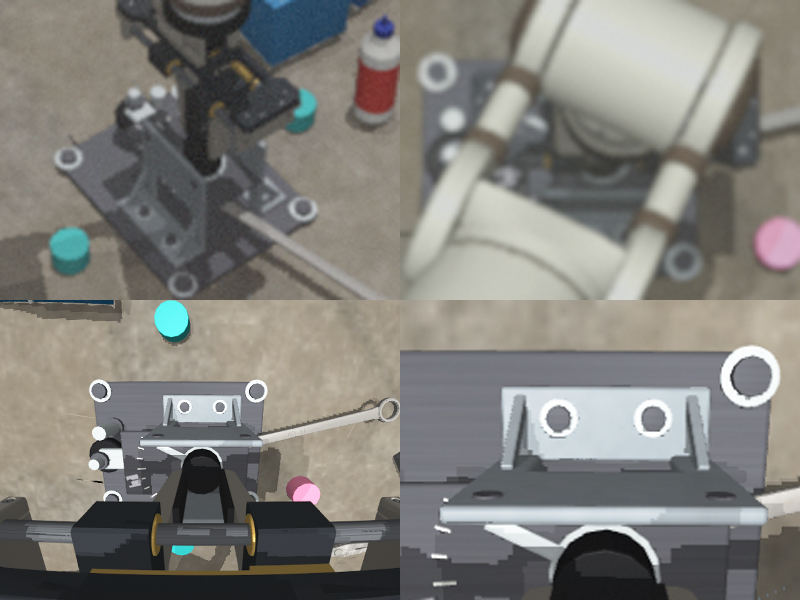

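Run:
```python
from h import *
c=r.get_calibration("wrist"); im=r.read_camera("wrist")
t=np.linspace(0,2*np.pi,60)
u0,v0,w,h=240,210,160,120;k=5
big=cv2.resize(im[v0:v0+h,u0:u0+w],None,fx=k,fy=k,interpolation=cv2.INTER_CUBIC)
for rad,z,col in[(21.5,75,(0,255,255)),(19,101,(0,0,255)),(19,75,(255,0,0))]:
    p=proj(c,np.c_[549.5+rad*np.cos(t),-124.5+rad*np.sin(t),0*t+z]);p=((p-[u0,v0])*k).astype(np.int32)
    cv2.polylines(big,[p.reshape(-1,1,2)],True,col,1)
s=r.get_state();print(s["position"],s["width"],s["grip_force"],s["ft_force"])
for y in(-13.8,13.8):
    for x in(-10,10):
        p=((proj(c,[np.array(s["position"])+[x,y,0]])[0]-[u0,v0])*k).astype(int); cv2.circle(big,tuple(map(int,p)),4,(0,255,0),-1)
cv2.imwrite("pics/w2.png",cv2.convertScaleAbs(big,alpha=1.6,beta=20))
```

```text
[ 549.59247269 -125.22562426   81.68251757] 27.361634141294704 0.0 [-0.2816671   0.95332906 -0.39388369]
```

View pics/w2.png

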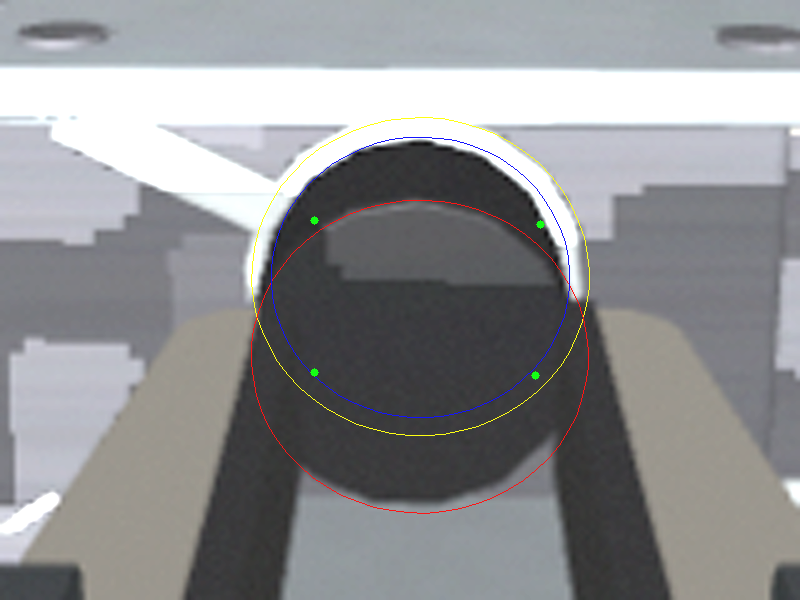

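The cap is exactly where predicted and the pads touch its sides visually, so the commanded opening may simply not have squeezed yet. I'll close further and watch the width and force.

```bash
python3 -m inch '{"claw":[0,0,0,0,0],"slide":[[0,0,0],[0,0,0],[0,0,0],[0,0,0],[0,0,0]],"turn":[0,0,0,0,0]}'
```

```text
t: 4.15
position: [549.6, -125.2, 81.7]
eef_rot: [-3.141, -0.027, 0.0]
ft_force: [0.4, -0.7, 0.4]
width: 0.4
grip_force: 0.0
```

Run:
```python
from h import *
im=r.read_camera("wrist"); sc=r.read_camera("scene")
a=cv2.resize(im[150:450,120:520],(400,300)); b=cv2.resize(sc[180:300,260:420],(400,300),interpolation=cv2.INTER_CUBIC)
cv2.imwrite("pics/w3.png",cv2.convertScaleAbs(np.hstack([a,b]),alpha=1.5,beta=15))
print(r.get_state()["joint_positions"])
```

```text
[-4.38428314e-01  2.32653701e-01  1.72848004e+00 -5.23885271e-06
  1.18049354e+00  1.11550713e+00]
```

View pics/w3.png

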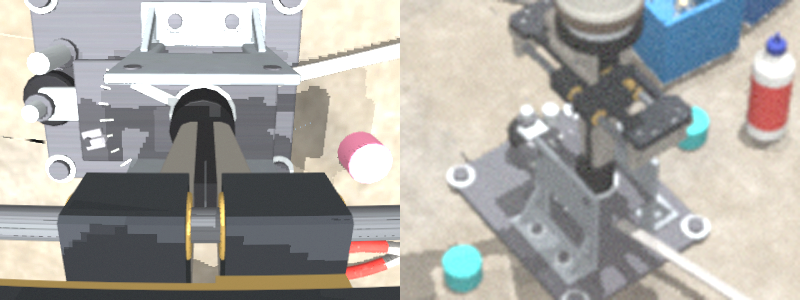

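Run:
```python
from h import *
c=r.get_calibration("wrist");p=r.get_state()["position"]
for dz in (0,10,19,25,30): print(dz,proj(c,[p+[10,0,dz],p+[0,0,dz]]).round(0).tolist())
c=r.get_calibration("scene")
for dz in (0,10,19,25,30): q=proj(c,[p+[0,0,dz]])[0]; print(dz,((q-[260,180])*2.5).round(0)+[400,0])
```

```text
0 [[326.0, 254.0], [325.0, 270.0]]
10 [[326.0, 260.0], [325.0, 276.0]]
19 [[326.0, 265.0], [325.0, 282.0]]
25 [[326.0, 269.0], [325.0, 286.0]]
30 [[326.0, 272.0], [325.0, 290.0]]
0 [595. 175.]
10 [595. 168.]
19 [595. 162.]
25 [595. 158.]
30 [595. 155.]
```

The fingers are shut just above the cap's top, with the cap not moved. So the real tips are higher than the reported TCP suggests. I'll probe the cap's top (z=101) gently with the shut fingers to find the real offset.

```bash
for i in 1; do :; done
python3 -m inch '{"claw":[0,0],"slide":[[0,0,-0.08],[0,0,0]],"turn":[0,0]}' | egrep 'posi|force:'
python3 -m inch '{"claw":[0,0],"slide":[[0,0,-0.08],[0,0,0]],"turn":[0,0]}' | egrep 'posi|force:'
python3 -m inch '{"claw":[0,0],"slide":[[0,0,-0.08],[0,0,0]],"turn":[0,0]}' | egrep 'posi|force:'
```

```text
position: [549.3, -125.1, 78.9]
ft_force: [0.2, 0.1, -0.7]
grip_force: 0.0
position: [549.3, -125.1, 76.4]
ft_force: [-0.1, -0.1, -0.1]
grip_force: 0.0
position: [549.4, -125.1, 74.1]
ft_force: [-1.0, -1.1, 0.1]
grip_force: 0.0
```

```bash
python3 -m inch '{"claw":[0,0],"slide":[[0,0,-0.08],[0,0,0]],"turn":[0,0]}' | egrep 'posi|ft_force:'
python3 -m inch '{"claw":[0,0],"slide":[[0,0,-0.08],[0,0,0]],"turn":[0,0]}' | egrep 'posi|ft_force:'
python3 - <<'E'
from h import *
print(proj(r.get_calibration("wrist"),[[549.5,-124.5,101],[549.5,-124.5,75]]))
im=r.read_camera("wrist");cv2.imwrite("pics/w4.png",im)
g=im[200:330,325].astype(int); print([int(x.mean()) for x in g[::3]])
g=im[200:330,310].astype(int); print([int(x.mean()) for x in g[::3]])
E
```

```text
position: [550.0, -125.4, 73.4]
ft_force: [-2.9, 0.9, 8.4]
position: [550.1, -125.5, 73.3]
ft_force: [-8.8, 2.6, 21.1]
[[323.52950731 289.24377303]
 [323.68882453 271.79139531]]
[106, 108, 80, 89, 90, 89, 90, 92, 91, 93, 184, 218, 208, 169, 69, 19, 18, 18, 23, 45, 25, 24, 24, 23, 22, 23, 24, 23, 24, 24, 22, 23, 25, 22, 24, 20, 24, 20, 25, 23, 49, 51, 50, 50]
[106, 109, 79, 90, 90, 92, 92, 90, 91, 94, 185, 219, 207, 167, 230, 19, 19, 20, 19, 39, 22, 26, 27, 23, 78, 78, 77, 78, 77, 78, 78, 77, 77, 77, 77, 77, 78, 78, 77, 76, 78, 77, 77, 77]
```

Contact came at a reading of 73.8, where the tip touches z=101. So the real tips sit about 27 mm above the reported TCP. I'll back off, open, descend to tips at about 84 (reading 57) and grip.

```bash
python3 -m inch '{"claw":[0.65,0.65,0.65,0.65,0.65,0.65,0.65,0.65],"slide":[[0,0,1],[0,0,0],[0,0,0],[0,0,0],[0,0,0],[0,0,0],[0,0,0],[0,0,0]],"turn":[0,0,0,0,0,0,0,0]}' | egrep 'posi|force:|wid'
python3 -m inch '{"claw":[0.65,0.65,0.65,0.65,0.65,0.65],"slide":[[0,0,-0.5],[0,0,-0.5],[0,0,-0.2],[0,0,-0.2],[0,0,0],[0,0,0]],"turn":[0,0,0,0,0,0]}' | egrep 'posi|force:|wid'
```

```text
position: [549.4, -125.2, 99.4]
ft_force: [-0.3, 0.1, -0.2]
width: 59.4
grip_force: 0.0
position: [549.8, -125.3, 57.8]
ft_force: [0.0, 0.4, 0.5]
width: 59.9
grip_force: 0.0
```

```bash
python3 -m inch '{"claw":[0.2,0.2,0.2,0.2,0.2,0.2,0.2],"slide":[[0,0,0],[0,0,0],[0,0,0],[0,0,0],[0,0,0],[0,0,0],[0,0,0]],"turn":[0,0,0,0,0,0,0]}' | egrep 'posi|force:|wid'
```

```text
position: [549.9, -125.4, 58.1]
ft_force: [0.1, -0.8, 3.0]
width: 37.4
grip_force: 30.0
```

Cap gripped: width 37.4, force 30 N. Lifting it out and carrying it to the dish at about (444.5,297).

```bash
python3 -m inch '{"claw":[0.2,0.2,0.2,0.2,0.2,0.2,0.2,0.2,0.2,0.2],"slide":[[0,0,0.5],[0,0,1],[0,0,1],[0,0,1],[-0.25,1,0.5],[-0.25,1,0],[-0.25,1,0],[-0.25,1,0],[-0.25,1,0],[-0.25,1,0]],"turn":[0,0,0,0,0,0,0,0,0,0]}' | egrep 'posi|force:|wid'
python3 -m inch '{"claw":[0.2,0.2,0.2,0.2,0.2,0.2,0.2,0.2,0.2,0.2],"slide":[[-0.25,1,0],[-0.25,1,0],[-0.25,1,0],[-0.25,1,0],[-0.25,1,0],[-0.25,1,0],[-0.25,1,0],[-0.25,1,0],[0,0.08,0],[0,0,0]],"turn":[0,0,0,0,0,0,0,0,0,0]}' | egrep 'posi|force:|wid'
python3 - <<'E'
from h import *
c=r.get_calibration("wrist");im=r.read_camera("wrist")
print(r.get_state()["t"],proj(c,[[444.5,297,28],[444.5,297,5]]))
cv2.imwrite("pics/d1.png",im)
E
```

```text
position: [504.1, 55.9, 178.5]
ft_force: [0.8, -0.2, -1.1]
width: 37.6
grip_force: 30.0
position: [444.4, 297.3, 178.1]
ft_force: [-0.5, 0.7, 0.0]
width: 37.3
grip_force: 30.0
9.45 [[325.45650847 218.18994202]
 [325.42485584 213.78087016]]
```

View pics/d1.png

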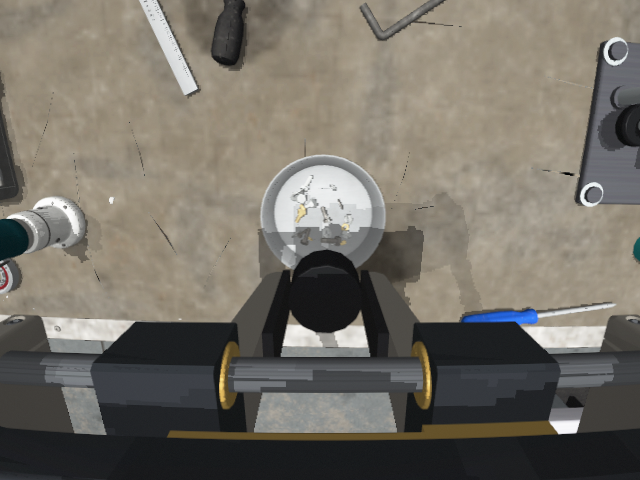

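The cap is held above the dish. The dish centre is at about (323,216) against a predicted (325,217), so I'm within 2 mm and can lower and release.

```bash
python3 -m inch '{"claw":[0.2,0.2,0.2,0.2,0.2,0.2,0.2,0.2,0.2,0.2],"slide":[[0,0,-1],[0,0,-1],[0,0,-1],[0,0,-1],[0,0,-0.8],[0,0,-0.5],[0,0,-0.3],[0,0,-0.2],[0,0,0],[0,0,0]],"turn":[0,0,0,0,0,0,0,0,0,0]}' | egrep 'posi|force:|wid'
```

```text
position: [445.5, 297.4, 4.7]
ft_force: [-0.6, 0.1, -0.1]
width: 37.2
grip_force: 30.0
```

```bash
python3 -m inch '{"claw":[0.5,0.6,0.6,0.6,0.6,0.6,0.6,0.6,0.6,0.6],"slide":[[0,0,0],[0,0,0],[0,0,0],[0,0,0],[0,0,0],[0,0,0.5],[0,0,1],[0,0,1],[0,0,1],[0,0,1]],"turn":[0,0,0,0,0,0,0,0,0,0]}' | egrep 'posi|force:|wid'
python3 -m inch '{"claw":[0.6,0.6,0.6],"slide":[[0,0,1],[0,0,0.3],[0,0,0]],"turn":[0,0,0]}' | egrep 'posi|force:|wid'
python3 - <<'E'
from h import *
c=r.get_calibration("wrist");im=r.read_camera("wrist");cv2.imwrite("pics/d2.png",im)
m=(im.max(2)<45).astype(np.uint8);m[:, :250]=0;m[:,400:]=0;m[262:]=0;m[:150]=0
n,l,s,ce=cv2.connectedComponentsWithStats(m);k=1+np.argmax(s[1:,4]);print(s[k],ce[k],ray(c,ce[k],25))
E
```

```text
position: [444.7, 297.2, 141.2]
ft_force: [0.8, 0.1, -0.2]
width: 55.7
grip_force: 0.0
position: [445.7, 297.6, 179.7]
ft_force: [0.2, -0.0, -0.3]
width: 55.5
grip_force: 0.0
[311 223  31  13 210] [326.76190476 229.05714286] [433.51274123 295.91307154  25.        ]
```

The gripper has let go, and a dark blob lies in the dish area. Going back above the bolt, turning the fingers to the rest flats (closing axis at about 65°).

```bash
python3 -m inch '{"claw":[0.6,0.6,0.6,0.6,0.6,0.6,0.6,0.6,0.6,0.6],"slide":[[0.25,-1,0],[0.25,-1,0],[0.25,-1,0],[0.25,-1,0],[0.25,-1,0],[0.25,-1,0],[0.25,-1,0],[0.25,-1,0],[0.25,-1,0],[0.25,-1,0]],"turn":[0,0,0,0,0,0,0,0,0,0]}' | egrep 'posi'
python3 -m inch '{"claw":[0.6,0.6,0.6,0.6,0.45,0.45,0.45,0.45,0.45],"slide":[[0.25,-1,0],[0.25,-1,0],[0.25,-1,0],[0.25,-1,0],[0,-0.08,0],[0,0,0],[0,0,0],[0,0,0],[0,0,0]],"turn":[0,0,0,0,0,0,0,0,0]}' | egrep 'posi|rot|wid'
python3 - <<'E'
from h import *
c=r.get_calibration("wrist");np.save("c3.npy",c,allow_pickle=True);im=r.read_camera("wrist");cv2.imwrite("pics/b1.png",im)
print(r.get_state()["t"])
b=proj(c,[[549.6,-124.5,95]])[0];u0,v0=int(b[0])-75,int(b[1])-75
A=cv2.resize(im[v0:v0+130,u0-15:u0+115],(560,560),interpolation=cv2.INTER_CUBIC)
print("crop origin",u0-15,v0,"scale",560/130)
for P,col in[([549.6,-124.5,95],(0,0,255))]:
    q=(proj(c,[P])[0]-[u0-15,v0])*560/130;cv2.circle(A,tuple(map(int,q)),3,col,-1)
d=cv2.imread("pics/d2.png")[140:280,250:400];D=cv2.resize(d,(240,224))
out=np.zeros((560,800,3),np.uint8);out[:,:560]=cv2.convertScaleAbs(A,alpha=1.3);out[:224,560:]=cv2.convertScaleAbs(D,alpha=1.5)
cv2.imwrite("pics/b1c.png",out)
E
```

```text
position: [518.3, -3.8, 175.2]
position: [549.5, -124.2, 177.6]
eef_rot: [-3.141, -0.029, 0.0]
width: 41.2
13.75
crop origin 235 159 scale 4.3076923076923075
```

View pics/b1c.png

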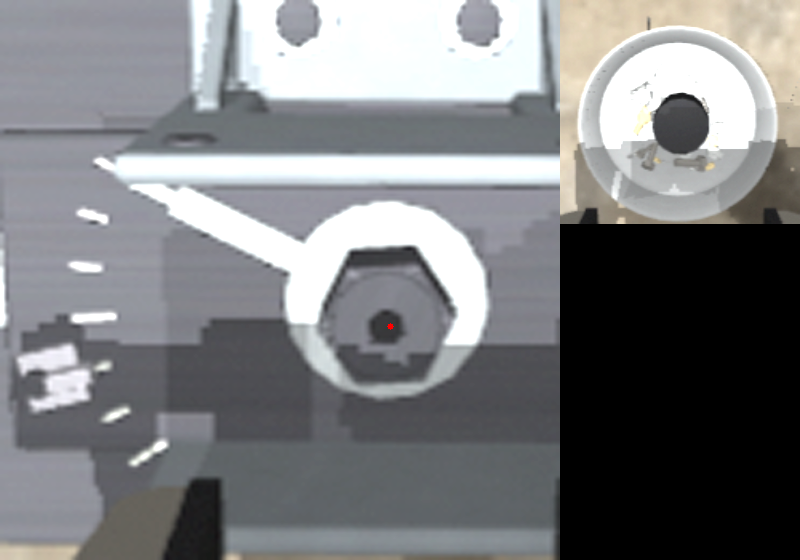

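Right inset: the cap lies in the middle of the dish. Main view: the hex head is centred at (385,326) as predicted and the pointer is at rest. The clip has bars around (47,360) and (62,392), with its centre near (55,378).

Run:
```python
from h import *
c=np.load("c3.npy",allow_pickle=True).item();B=np.array([549.6,-123.8,0])
k=560/130
for cr,z in [((55,378),78),((75,355),76),((20,362),76),((88,383),80),((32,406),80),((62,392),80),((47,360),76),((100,367),72),((105,317),72),((130,187),75),((170,200),75)]:
    p=ray(c,(235+cr[0]/k,159+cr[1]/k),z)-B; print(cr,p[:2].round(1),np.hypot(*p[:2]).round(1),np.arctan2(p[1],p[0]).round(3))
```

```text
(55, 378) [-17.1  70. ] 72.1 1.811
(75, 355) [-12.6  66. ] 67.1 1.759
(20, 362) [-14.4  77.8] 79.1 1.753
(88, 383) [-17.5  62.6] 65.0 1.843
(32, 406) [-22.8  74.7] 78.1 1.867
(62, 392) [-19.6  68.2] 70.9 1.851
(47, 360) [-13.8  72. ] 73.3 1.76
(100, 367) [-16.3  61.5] 63.6 1.83
(105, 317) [-5.2 60.1] 60.3 1.657
(130, 187) [23.5 53.5] 58.4 1.157
(170, 200) [20.9 45.2] 49.8 1.137
```

Clip centre is at about 1.81 and the lower rib bar at about 1.85, so the target is 1.82, a turn of about 39°. Turning -26° first, then descending to tips at about 78 (reading 51).

```bash
python3 -m inch '{"claw":[0.45,0.45,0.45,0.45,0.45,0.45,0.45,0.45,0.45,0.45],"slide":[[0,0.02,0],[0,0,0],[0,0,-0.5],[0,0,-0.5],[0,0,-0.5],[0,0,-0.5],[0,0,-0.5],[0,0,0],[0,0,0],[0,0,0]],"turn":[-0.8,-0.8,-0.8,-0.85,0,0,0,0,0,0]}' | egrep 'posi|force:|wid|rot'
python3 -m inch '{"claw":[0.45,0.45,0.45,0.45,0.45,0.45,0.45],"slide":[[0,0,-0.4],[0,0,-0.4],[0,0,-0.4],[0,0,-0.3],[0,0,-0.2],[0,0,0],[0,0,0]],"turn":[0,0,0,0,0,0,0]}' | egrep 'posi|force:|wid'
```

```text
position: [550.3, -125.0, 103.6]
eef_rot: [3.067, -0.68, 0.002]
ft_force: [0.1, -0.2, 1.3]
width: 41.1
grip_force: 0.0
position: [549.8, -124.7, 51.8]
ft_force: [0.3, -0.5, 0.4]
width: 41.5
grip_force: 0.0
```

```bash
python3 -m inch '{"claw":[0.1,0.1,0.1,0.1,0.1,0.1,0.1],"slide":[[0,0,0],[0,0,0],[0,0,0],[0,0,0],[0,0,0],[0,0,0],[0,0,0]],"turn":[0,0,0,0,0,0,0]}' | egrep 'posi|force:|wid|torq'
```

```text
position: [550.4, -124.0, 52.3]
ft_force: [2.9, 4.4, 1.7]
width: 23.7
grip_force: 30.0
```

The head is gripped on its flats (23.7 mm, 30 N). Turning +39°.

```bash
python3 -m inch '{"claw":[0.1,0.1,0.1,0.1,0.1,0.1,0.1],"slide":[[0,0,0],[0,0,0],[0,0,0],[0,0,0],[0,0,0],[0,0,0],[0,0,0]],"turn":[0.35,0.35,0.35,0.35,0.35,0.35,0.35]}' | egrep 'posi|force:|wid|rot'
python3 -m inch '{"claw":[0.1,0.1,0.1,0.1,0.1,0.1,0.1,0.1,0.1,0.1],"slide":[[0,0,0],[0,0,0],[0,0,0],[0,0,0],[0,0,0],[0,0,0],[0,0,0],[0,0,0],[0,0,0],[0,0,0]],"turn":[0.35,0.35,0.35,0.35,0.35,0.35,0.35,0,0,0]}' | egrep 'posi|force:|wid|rot'
python3 - <<'E'
from h import *
c=r.get_calibration("wrist");im=r.read_camera("wrist");cv2.imwrite("pics/f1.png",im);np.save("c4.npy",c,allow_pickle=True)
s=r.get_state();R=cv2.Rodrigues(s["eef_rot"])[0];print(s["t"],np.arctan2(-R[1,1],-R[0,1])%np.pi,s["ft_torque"])
B=np.array([549.6,-123.8,75])
# brightness on arc between r=45..58 vs angle, at z=75
for rad in(44,50,56):
    a=np.arange(1.0,2.15,0.03);uv=proj(c,B+rad*np.c_[np.cos(a),np.sin(a),0*a]);g=cv2.remap(cv2.cvtColor(im,6),uv[:,0].astype(np.float32),uv[:,1].astype(np.float32),1).ravel()
    print(rad,[f"{x:.2f}:{y}" for x,y in zip(a,g)])
print(uv[[0,-1]])
E
```

```text
position: [550.5, -123.6, 52.3]
eef_rot: [-3.137, 0.146, -0.003]
ft_force: [2.6, 6.8, 2.2]
width: 23.4
grip_force: 30.0
position: [550.5, -123.3, 52.3]
eef_rot: [-3.116, -0.387, -0.003]
ft_force: [3.3, 8.6, 2.1]
width: 23.5
grip_force: 30.0
17.9 1.8176444741289655 [ 1.21295276 -0.55852819 -0.16158874]
44 ['1.00:208', '1.03:225', '1.06:219', '1.09:207', '1.12:174', '1.15:117', '1.18:121', '1.21:121', '1.24:119', '1.27:121', '1.30:122', '1.33:122', '1.36:123', '1.39:120', '1.42:119', '1.45:109', '1.48:103', '1.51:102', '1.54:103', '1.57:66', '1.60:67', '1.63:65', '1.66:63', '1.69:76', '1.72:136', '1.75:145', '1.78:145', '1.81:146', '1.84:143', '1.87:92', '1.90:66', '1.93:64', '1.96:66', '1.99:65', '2.02:65', '2.05:64', '2.08:63', '2.11:66', '2.14:76']
50 ['1.00:96', '1.03:116', '1.06:183', '1.09:219', '1.12:223', '1.15:210', '1.18:167', '1.21:113', '1.24:122', '1.27:119', '1.30:121', '1.33:123', '1.36:121', '1.39:123', '1.42:121', '1.45:109', '1.48:109', '1.51:108', '1.54:108', '1.57:108', '1.60:73', '1.63:65', '1.66:64', '1.69:64', '1.72:66', '1.75:102', '1.78:148', '1.81:143', '1.84:71', '1.87:65', '1.90:77', '1.93:106', '1.96:104', '1.99:103', '2.02:72', '2.05:64', '2.08:65', '2.11:66', '2.14:66']
56 ['1.00:86', '1.03:94', '1.06:96', '1.09:105', '1.12:180', '1.15:221', '1.18:219', '1.21:202', '1.24:133', '1.27:123', '1.30:120', '1.33:121', '1.36:122', '1.39:123', '1.42:123', '1.45:114', '1.48:109', '1.51:107', '1.54:108', '1.57:108', '1.60:107', '1.63:64', '1.66:62', '1.69:63', '1.72:66', '1.75:86', '1.78:147', '1.81:148', '1.84:66', '1.87:65', '1.90:73', '1.93:104', '1.96:103', '1.99:102', '2.02:105', '2.05:108', '2.08:108', '2.11:106', '2.14:72']
[[252.48413167 213.66080636]
 [232.5545638  314.43849733]]
```

The pointer now measures about 1.795 rad in the picture, and the tool 1.818. Checking the clip in the same picture.

Run:
```python
from h import *
c=np.load("c4.npy",allow_pickle=True).item();im=cv2.imread("pics/f1.png");g0=cv2.cvtColor(im,6)
for z,rs in((80,(65,68,72,76,79)),(76,(68,72,76))):
  for rad in rs:
    a=np.arange(1.62,2.0,0.02);B=np.array([549.6,-123.8,z]);uv=proj(c,B+rad*np.c_[np.cos(a),np.sin(a),0*a]).astype(np.float32)
    print(z,rad,[f"{x:.2f}:{y}" for x,y in zip(a,cv2.remap(g0,uv[:,0],uv[:,1],1).ravel())])
print(r.get_state()["joint_vel"].round(3))
```

```text
80 65 ['1.62:62', '1.64:63', '1.66:65', '1.68:73', '1.70:79', '1.72:85', '1.74:96', '1.76:109', '1.78:130', '1.80:154', '1.82:152', '1.84:120', '1.86:89', '1.88:64', '1.90:64', '1.92:65', '1.94:66', '1.96:66', '1.98:65']
80 68 ['1.62:63', '1.64:64', '1.66:65', '1.68:106', '1.70:158', '1.72:158', '1.74:155', '1.76:117', '1.78:130', '1.80:157', '1.82:157', '1.84:153', '1.86:156', '1.88:71', '1.90:65', '1.92:66', '1.94:67', '1.96:65', '1.98:63']
80 72 ['1.62:115', '1.64:77', '1.66:80', '1.68:85', '1.70:148', '1.72:160', '1.74:184', '1.76:139', '1.78:122', '1.80:156', '1.82:156', '1.84:176', '1.86:168', '1.88:81', '1.90:80', '1.92:79', '1.94:78', '1.96:75', '1.98:74']
80 76 ['1.62:76', '1.64:77', '1.66:80', '1.68:80', '1.70:145', '1.72:187', '1.74:186', '1.76:74', '1.78:79', '1.80:78', '1.82:77', '1.84:127', '1.86:161', '1.88:80', '1.90:81', '1.92:78', '1.94:75', '1.96:75', '1.98:115']
80 79 ['1.62:92', '1.64:97', '1.66:85', '1.68:80', '1.70:75', '1.72:76', '1.74:75', '1.76:78', '1.78:77', '1.80:76', '1.82:75', '1.84:78', '1.86:80', '1.88:80', '1.90:79', '1.92:76', '1.94:77', '1.96:107', '1.98:119']
76 68 ['1.62:105', '1.64:65', '1.66:63', '1.68:64', '1.70:92', '1.72:153', '1.74:157', '1.76:157', '1.78:126', '1.80:117', '1.82:155', '1.84:157', '1.86:152', '1.88:158', '1.90:95', '1.92:64', '1.94:66', '1.96:66', '1.98:67']
76 72 ['1.62:104', '1.64:76', '1.66:64', '1.68:65', '1.70:71', '1.72:144', '1.74:157', '1.76:158', '1.78:133', '1.80:112', '1.82:155', '1.84:155', '1.86:152', '1.88:158', '1.90:76', '1.92:66', '1.94:67', '1.96:72', '1.98:64']
76 76 ['1.62:116', '1.64:101', '1.66:78', '1.68:80', '1.70:80', '1.72:140', '1.74:190', '1.76:189', '1.78:59', '1.80:77', '1.82:92', '1.84:111', '1.86:151', '1.88:192', '1.90:84', '1.92:80', '1.94:80', '1.96:76', '1.98:77']
[-0.002  0.001 -0.001 -0.    -0.    -0.001]
```

The clip's centre is at about 1.79 with its inner rib end at about 1.81, and the pointer is at 1.795. That is well inside 0.12 rad, still, and gripped at 30 N, so I'm handing in.

```bash
python3 -c "
from station import r
print(r.job_done())"
```

```text
the job is handed in; nothing more can be done
None
```

I handed the job in with the cap in the dish and the hex head held at 30 N, its pointer within about 0.02 rad of the clip's rib by my measurement; the hand-in returned no verdict.

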